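Hang the cutlery bin on the drainer rail

ROBOT

A 6-joint arm with a two-finger parallel gripper is mounted at the origin on the work surface. World frame = base frame: x ahead of the robot, y to its left, z up, the work surface at z = 0. Lengths are in mm, angles in degrees, forces in N, time in s.
With the tool pointing down it reaches from about 325 to 1000 mm from the base axis. Payload 5.1 kg.
Tool frame: the origin (TCP) lies midway between the tips of the shut fingers; the grasp point (between the pads) lies 19 mm behind it; z points along the fingers, y is the line along which they close (so a half turn about z gives the same grasp; the last joint's range is limited). The gripper opens to 85 mm and grips with 20 to 120 N. Pads are 22 mm wide; open, the fingers measure 114 mm over their backs; the gripper's body (76 mm by 85 mm) begins 54 mm behind the grasp point. The pads swing forward as they close: fully open they stand 13 mm farther back than shut.
Start: joints at [64.538, 7.093, 94.555, -0, 78.352, -4.733], TCP at [230.093, 607.9, 231.322] pointing down, gripper open.
Joint ranges: [-149.61, 149.61], [-58.7, 133.49], [1.44, 155.28], [-77.14, 257.14], [18.33, 153.61], [-166.67, 166.67]. Speed limits (degrees/s): [147.25, 147.25, 180, 180, 180, 180].

INTERFACE

Orientations are given as a 3x3 rotation matrix whose columns are the frame's x, y, z axes.
In Python, from workcell import env gives the robot as it stands.
- The arm moves only by the tool drive_tool, never from a script. Its argument "increments" is a list of rows, each an object of numbers: "x", "y", "z": the shift along the tool's x, y, z in m; "rx", "ry", "rz": the turn, a rotation vector about the tool's x, y, z in rad; "claw": the finger opening in m, from 0 to 0.0854. A call has exactly 5 rows; each row is the pose to reach, as a shift and turn from the pose commanded when the call began, along the tool's axes at that moment; what a row does not reach only later rows make up. A row lasts 1/10 s, in which the tool goes at most 50 mm and 8.59 degrees, less where a joint would pass 70% of its speed; a pose out of reach is approached as far as the arm can. A call with a gripper value outside its range is refused whole. The fingers move at their own pace and stop on an object; "squeeze" is the grip in N (left out, the last holds). Time passes only in rows, so rows that repeat a pose let the fingers close, or fill a call up. It gives the time, the measured TCP pose, the force and the opening at its end, in the units of the state.
- env.read_state(): the state, without advancing time (a new reading comes with each control period).
- env.read_camera(name): name is "scene" or "top" or "wrist"; returns a dict with "frame" (400x640x3 uint8, blue, green, red), "range_z" (400x640 float32, mm along the optical axis (not along the pixel's ray), 0 where there is no reading), "fx", "fy", "cx", "cy" (pixels), "rvec" (rotation vector, rad) and "tvec" (3), from world to camera coordinates, as OpenCV has them. Camera axes: x right, y down, z forward; pixel columns grow to the right and rows downward; lengths in mm; the calibration is good to about 2 mm. A picture is of the moment at which its call begins.
- env.hand_in(): hands the job in, once; it reports no verdict.
The state is a dict: "t": time; "qpos": joint angles; "joint_vel": joint speeds; "effort": joint torques, N m; "tcp_pos": TCP position; "eef_rot": TCP orientation; "force": force on the tool from outside, world axes, zero at the start; "moment": the same for the moment, N m; "grip_width": opening from 0.0 (shut) to 1.0 (fully open).
Only numpy, scipy, OpenCV 4.12 (cv2) and the standard library are available. Lean on these libraries where they do the work, as an engineer would, in place of code of your own. Each camera call takes 0.05 s, during which the arm holds its last target. There are 200 camera calls.

TASK

Pick up the steel cutlery bin that has a hooked lip along its back edge and hang it on the rail of the drainer stand: with the bin tilted so that its foot points out in front of the stand (some 25 to 30 degrees), hook the lip over the rail between the two black end discs, pause there a moment, then swing the foot down until the bin hangs upright and flat on the stand, and let go. Leave the similar caddy without a lip standing where it is.

Things in the scene. Friction and masses are not known exactly. Their poses are not given: they have to be found in the camera images.
- bin_center (a point): Loose open-topped steel bin 70 (x) x 110 (y) x 120 mm tall, 0.35 kg, slots in its front. Point: its centre, 60 mm above the underside. z up, +x to its back (lip side; at start to world +y within 25 degrees). Carry handle: bar along y over the mouth, 12 mm thick (x), 16 tall, 106 long, its centre 85 mm above this point, 25 mm over the rim, open beneath: pinch it from above, fingers closing along x.
- bin_lip (a point): Lip of that bin: 3 mm sheet, 100 mm wide (y), running 37 mm out from the top of the back wall, then turned down 25 mm in all, to hook over a rail. Point: on the sheet's underside, in the middle of the 34 mm gap between back wall and turned-down edge; 52 mm in +x and 57 mm in +z from bin_center. Axes as bin_center.
- rail_mid (a point): Fixed steel stand, round level rail 10 mm thick along y. Point: top of the rail, mid-length, 175 mm over the counter. z up, +x to the stand's back (about world +y): the bin hangs on the -x side, axes parallel to these. Black end discs, 28 mm across, inner faces at y = +-130 mm, rise 9 mm over the point. A backing strip, z -145 to -90 mm, front face at x = -20 mm, stops the bin's back wall.
- caddy_center (a point): Loose steel caddy, same box and handle as the bin but with no lip. Point: its centre, 60 mm above its underside; axes as the bin's. It stays where it stands. Bin and caddy swap places from start to start, about 0.2 m apart.
Things that resemble listed ones, but are neither listed nor needed, are in the scene too. What is shaped like the part that bears bin_center but red is not meant.

How it is judged (in metres and radians):
On the way:
1. lip hooked over the rail (lip point within 22 mm across it, at most 14 mm above its top, 80 mm from mid-length) with the bin tilted over 15 degrees, foot out in front, for 0.2 s (x of bin_lip in the frame of rail_mid between -0.022 and 0.022 m and z of bin_lip in the frame of rail_mid between -0.02 and 0.014 m and y of bin_lip in the frame of rail_mid between -0.08 and 0.08 m and angle between bin_center's own z axis and vertical above 0.26 rad and x of bin_center in the frame of rail_mid below -0.055 m), for 0.2 s.
At the end, for the whole second after the job is handed in: The bin hangs by its lip on the rail: lip point within 18 mm of the rail across it, 8 mm below to 10 mm above the rail's top, within 80 mm of mid-length; the bin upright and square to the rail within 11 degrees, in front of the stand; the caddy upright and within 40 mm of where it started (x of bin_lip in the frame of rail_mid between -0.018 and 0.018 m and z of bin_lip in the frame of rail_mid between -0.008 and 0.01 m and y of bin_lip in the frame of rail_mid between -0.08 and 0.08 m and angle between each of bin_center, caddy_center's own z axis and vertical below 0.2 rad and angle between the y axis of bin_center and the y axis of rail_mid, either way round below 0.2 rad and x of bin_center in the frame of rail_mid below -0.03 m and distance of caddy_center from where it was at the start of the episode below 0.04 m); the robot touches nothing.
It fails at once if the caddy without a lip is moved by more than 40 mm or tipped (distance of caddy_center from where it was at the start of the episode above 0.04 m or angle between caddy_center's own z axis and vertical above 0.35 rad).
It also fails if it takes over 56 s, if anything falls off the work surface, if the arm or the gripper's body presses on something with over 40 N, if the wrist force passes 120 N, or if a joint passes its speed limit or range.

## Working session

There is one attempt and no reset: what is moved stays moved. The work goes in short steps, Python scripts to look and compute and a tool call to move; the robot and the scene stay as the last step left them, time stands still between calls to the robot, and variables do not carry over. Pictures are saved under pics/ and viewed, on a budget of 10 in all, crops included, one or two more only if the job needs it, and the job is handed in when it is done.

Besides the shell and the picture viewer there is one more tool, called after "Emit:" as name([rows], argument=value, ...), one row to a line, values as JSON. drive_tool: Moves the arm, as the interface text tells. Its arguments: {"type":"object","properties":{"increments":{"type":"array","items":{"type":"object","properties":{"x":{"type":"number"},"y":{"type":"number"},"z":{"type":"number"},"rx":{"type":"number"},"ry":{"type":"number"},"rz":{"type":"number"},"claw":{"type":"number"}}}},"squeeze":{"type":"number"}},"required":["increments"]}

```bash
mkdir -p pics; ls
cat > h.py <<'E'
import numpy as np, cv2
from workcell import env
def cam(n):
    c=env.read_camera(n); R=cv2.Rodrigues(np.array(c["rvec"],float))[0]; t=np.array(c["tvec"],float).ravel()
    z=c["range_z"].astype(float); v,u=np.mgrid[:z.shape[0],:z.shape[1]]
    P=np.stack([(u-c["cx"])/c["fx"]*z,(v-c["cy"])/c["fy"]*z,z],-1)
    W=(P-t)@R; W[z<=0]=np.nan
    return c,W
E
python3 - <<'E'
from h import *
s=env.read_state(); print(s["t"],s["eef_rot"],s["tcp_pos"])
for n in("scene","top"):
    c,W=cam(n); cv2.imwrite(f"pics/{n}0.png",c["frame"]); np.save(f"pics/{n}0.npy",W); print(n,c["rvec"],c["tvec"],c["fx"],np.isnan(W[...,0]).mean())
E
```

```text
pics
0.0 [[-9.35261498e-01  3.53956442e-01 -8.75509566e-04]
 [ 3.53957495e-01  9.35259574e-01 -1.90293275e-03]
 [ 1.45273398e-04 -2.08963290e-03 -9.99997806e-01]] [229.82943374 607.36099035 230.0529324 ]
scene [ 1.128842    2.40304146 -0.95537066] [ 260.82276735 -143.41545365 1414.12467194] 515.7079851072479 0.004109375
top [ 2.14336581 -2.11537763  0.12657007] [ -3.40496041 437.64847984 982.78700392] 363.212938923447 0.0039609375
```

View pics/scene0.png

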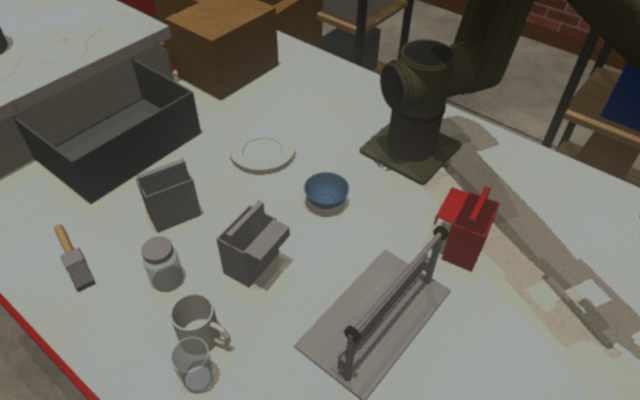

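View pics/top0.png

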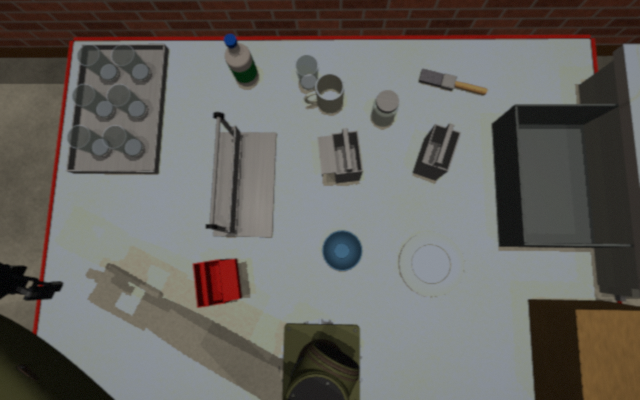

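The scene view shows the lipped bin at about (255,245) and the plain caddy at (168,193). The stand's rail runs from (350,333) to (440,232), and the red decoy is at (470,228). In the top view the bin is at (343,157) with its lip to the left (+y), the caddy is at (437,150), and the rail runs from (220,117) to (213,228).

```bash
cat > m.py <<'E'
from h import *
def rect(p):
    r=cv2.minAreaRect(p.astype(np.float32)); return np.round(r[0],1),np.round(r[1],1),round(r[2],1)
for n,bb in (("top",{"bin":(305,125,370,195),"cad":(405,115,470,190),"rail":(195,100,285,245)}),("scene",{"bin":(210,195,300,290),"cad":(130,155,205,235),"rail":(295,215,455,395)})):
    W=np.load(f"pics/{n}0.npy")
    for k,(a,b,c,d) in bb.items():
        P=W[b:d,a:c].reshape(-1,3); P=P[~np.isnan(P[:,0])]
        tab=P[P[:,2]<8][:,2]; 
        sl=[(138,160),(114,128)] if k!="rail" else [(160,182),(183,192),(25,90)]
        for lo,hi in sl:
            q=P[(P[:,2]>lo)&(P[:,2]<hi)]
            if len(q)<8: continue
            print(n,k,lo,hi,len(q),"zmed %.1f zmax %.1f"%(np.median(q[:,2]),q[:,2].max()),"mean",q.mean(0).round(1),"rect",rect(q[:,:2]),"table %.1f"%np.median(tab) if len(tab) else "")
E
python3 m.py
```

```text
top bin 138 160 218 zmed 152.8 zmax 158.4 mean [554.2 -61.3 152.3] rect (array([555.7, -61.5]), array([106.8,  12.9]), 7.8) table 0.6
top bin 114 128 716 zmed 120.2 zmax 126.3 mean [549.7 -22.8 120.2] rect (array([553.9, -43.2]), array([111., 107.]), 7.1) table 0.6
top cad 138 160 247 zmed 153.1 zmax 157.3 mean [ 569.1 -304.3  152.1] rect (array([ 570.5, -305.6]), array([ 14.3, 106.9]), 70.4) table 0.7
top cad 114 128 223 zmed 120.0 zmax 127.6 mean [ 567.3 -305.7  119.7] rect (array([ 570.8, -306. ]), array([ 70.8, 111. ]), 70.6) table 0.7
top rail 160 182 547 zmed 174.0 zmax 182.0 mean [491.2 263.1 173.9] rect (array([493.5, 263.7]), array([ 28.5, 292.3]), 89.4) table 1.0
top rail 183 192 21 zmed 184.5 zmax 187.5 mean [500.1 263.2 184.5] rect (array([494.3, 263.1]), array([ 11.7, 287.2]), 89.1) table 1.0
top rail 25 90 780 zmed 67.2 zmax 88.8 mean [493.1 246.3  64.6] rect (array([493.9, 256. ]), array([ 25.6, 293.7]), 89.7) table 1.0
scene bin 138 160 425 zmed 152.7 zmax 157.1 mean [560.4 -59.4 150.6] rect (array([556.4, -62.1]), array([108.9,  15.4]), 6.8) table 1.4
scene bin 114 128 1191 zmed 121.0 zmax 127.7 mean [556.7 -26.7 120.6] rect (array([554.7, -43.9]), array([113.3, 110.1]), 7.8) table 1.4
scene cad 138 160 421 zmed 151.4 zmax 158.1 mean [ 573.8 -304.1  149.7] rect (array([ 571.8, -306.7]), array([ 18.4, 105.6]), 70.4) table 1.6
scene cad 114 128 235 zmed 119.9 zmax 127.6 mean [ 584.  -283.9  119.5] rect (array([ 572.1, -305.2]), array([ 75.7, 110.2]), 70.5) table 1.6
scene rail 160 182 958 zmed 175.0 zmax 182.0 mean [508.4 265.2 174.6] rect (array([496.5, 264.7]), array([ 28.2, 294.1]), 89.5) table 1.6
scene rail 183 192 90 zmed 184.5 zmax 187.1 mean [533.1 264.4 184.7] rect (array([495. , 264.4]), array([ 19.6, 291.4]), 89.4) table 1.6
scene rail 25 90 1582 zmed 64.3 zmax 90.0 mean [466.4 253.4  62.9] rect (array([456.8, 259.3]), array([ 34. , 373.5]), 88.1) table 1.6
```

```bash
cat > plan.py <<'E'
from h import *
from scipy.spatial.transform import Rotation as Ro
YB,YR=97.3,None
RAIL=np.array([495.,264.,175.]); 
def Rt(yaw,th=0):   # tool rot: y_t at yaw (bin x axis), tilted th deg about tool x
    a=np.radians(yaw); y=np.array([np.cos(a),np.sin(a),0]); z=np.array([0,0,-1.]); x=np.cross(y,z)
    return np.stack([x,y,z],1)@Ro.from_euler("x",th,degrees=True).as_matrix()
def inc(p,R):
    s=env.read_state(); R0=np.array(s["eef_rot"]); d=R0.T@(np.array(p)-s["tcp_pos"])/1000
    r=Ro.from_matrix(R0.T@R).as_rotvec()
    print("t %.2f"%s["t"],"tcp",np.round(s["tcp_pos"],1),"F",np.round(s["force"],1),"w %.3f"%s["grip_width"],"q",np.round(s["qpos"],0))
    print("inc m",d.round(4),"rad",r.round(4)," dist %.0f"%(1000*np.linalg.norm(d)))
E
python3 - <<'E'
from plan import *
inc([556,-62,230],Rt(97.3))
for n in("top","scene"):
    W=np.load(f"pics/{n}0.npy").reshape(-1,3); q=W[(W[:,2]>168)&(W[:,2]<181)&(abs(W[:,0]-495)<122)&(abs(W[:,1]-264)<15)]
    a=np.polyfit(q[:,0]-495,q[:,1],1); print(n,len(q),"slope %.4f y@495 %.1f"%tuple(a),"ztop",np.percentile(q[:,2],[50,90]))
    for lo,hi in((-170,-125),(125,170)):
        q=W[(W[:,2]>180)&(W[:,2]<192)&(W[:,0]-495>lo)&(W[:,0]-495<hi)&(abs(W[:,1]-264)<20)]; print(q.min(0).round(),q.max(0).round(),q.mean(0).round(1),len(q))
E
```

```text
t 0.10 tcp [229.9 607.4 230.2] F [1.1 0.2 0.6] w 0.999 q [65.  7. 95.  0. 78. -5.]
inc m [-0.542  -0.5107  0.001 ] rad [-0.0018 -0.0006 -0.4892]  dist 745
top 403 slope -0.0056 y@495 263.4 ztop [173.73855699 175.98134337]
[351. 258. 180.] [358. 275. 187.] [354.6 265.2 182.6] 28
[628. 255. 180.] [639. 273. 186.] [633.6 261.9 182.7] 28
scene 673 slope -0.0057 y@495 265.0 ztop [175.10513583 177.05301885]
[349. 254. 180.] [362. 277. 187.] [356.4 266.  183.4] 60
[630. 252. 180.] [641. 275. 187.] [636.  263.5 183.6] 87
```

Emit:
drive_tool([
  {"x": -0.036,"y": -0.034,"rz": -0.03},
  {"x": -0.072,"y": -0.068,"rz": -0.06},
  {"x": -0.108,"y": -0.102,"rz": -0.1},
  {"x": -0.144,"y": -0.136,"rz": -0.13},
  {"x": -0.18,"y": -0.17,"rz": -0.16,"claw": 0.06},
])

```text
schema error: expected keys x, y, z, rx, ry, rz, claw
```

```bash
python3 -c "
from plan import *
inc([556,-62,230],Rt(97.3))"
```

```text
t 0.10 tcp [229.9 607.4 230.2] F [1.1 0.2 0.6] w 0.999 q [65.  7. 95.  0. 78. -5.]
inc m [-0.542  -0.5107  0.001 ] rad [-0.0018 -0.0006 -0.4892]  dist 745
```

All seven keys are needed in every row.

Emit:
drive_tool([
  {"x": -0.036,"y": -0.034,"z": 0,"rx": 0,"ry": 0,"rz": -0.03,"claw": 0.06},
  {"x": -0.072,"y": -0.068,"z": 0,"rx": 0,"ry": 0,"rz": -0.06,"claw": 0.06},
  {"x": -0.108,"y": -0.102,"z": 0,"rx": 0,"ry": 0,"rz": -0.1,"claw": 0.06},
  {"x": -0.144,"y": -0.136,"z": 0,"rx": 0,"ry": 0,"rz": -0.13,"claw": 0.06},
  {"x": -0.18,"y": -0.17,"z": 0,"rx": 0,"ry": 0,"rz": -0.16,"claw": 0.06},
])

```text
t: 0.6
tcp_pos: [338.4, 383.3, 230.8]
eef_rot: [[-0.98, 0.199, -0.0], [0.199, 0.98, -0.001], [0.0, -0.001, -1.0]]
force: [1.5, 0.4, 0.9]
grip_width: 0.705
```

```bash
python3 -c "
from plan import *
inc([556,-62,230],Rt(97.3))"
```

```text
t 0.60 tcp [338.4 383.3 230.8] F [1.5 0.4 0.9] w 0.705 q [ 43. -11. 112.  -0.  79. -36.]
inc m [-0.3016 -0.3932  0.0009] rad [-5.000e-04 -3.000e-04 -3.273e-01]  dist 496
```

Emit:
drive_tool([
  {"x": -0.03,"y": -0.039,"z": 0,"rx": 0,"ry": 0,"rz": -0.03,"claw": 0.06},
  {"x": -0.06,"y": -0.078,"z": 0,"rx": 0,"ry": 0,"rz": -0.06,"claw": 0.06},
  {"x": -0.09,"y": -0.117,"z": 0,"rx": 0,"ry": 0,"rz": -0.1,"claw": 0.06},
  {"x": -0.12,"y": -0.156,"z": 0,"rx": 0,"ry": 0,"rz": -0.13,"claw": 0.06},
  {"x": -0.15,"y": -0.195,"z": 0,"rx": 0,"ry": 0,"rz": -0.16,"claw": 0.06},
])

```text
t: 1.1
tcp_pos: [446.3, 162.1, 231.0]
eef_rot: [[-0.999, 0.04, -0.0], [0.04, 0.999, 0.0], [0.0, 0.0, -1.0]]
force: [0.3, 0.4, 0.6]
grip_width: 0.701
```

```bash
python3 -c "
from plan import *
inc([556,-62,230],Rt(97.3))"
```

```text
t 1.10 tcp [446.3 162.1 231. ] F [0.3 0.4 0.6] w 0.701 q [ 13. -16. 116.   0.  80. -74.]
inc m [-0.1187 -0.2195  0.001 ] rad [ 1.000e-04 -0.000e+00 -1.678e-01]  dist 250
```

Emit:
drive_tool([
  {"x": -0.024,"y": -0.043,"z": 0,"rx": 0,"ry": 0,"rz": -0.03,"claw": 0.06},
  {"x": -0.048,"y": -0.086,"z": 0,"rx": 0,"ry": 0,"rz": -0.06,"claw": 0.06},
  {"x": -0.072,"y": -0.13,"z": 0,"rx": 0,"ry": 0,"rz": -0.1,"claw": 0.06},
  {"x": -0.096,"y": -0.174,"z": 0,"rx": 0,"ry": 0,"rz": -0.14,"claw": 0.06},
  {"x": -0.115,"y": -0.211,"z": 0,"rx": 0,"ry": 0,"rz": -0.168,"claw": 0.06},
])

```text
t: 1.6
tcp_pos: [552.7, -54.0, 230.9]
eef_rot: [[-0.992, -0.126, -0.0], [-0.126, 0.992, -0.0], [0.0, 0.0, -1.0]]
force: [-0.4, 0.7, 0.3]
grip_width: 0.703
```

Run:
```python
from plan import *
c,W=cam("wrist"); cv2.imwrite("pics/w1.png",c["frame"])
P=W.reshape(-1,3); P=P[~np.isnan(P[:,0])]
q=P[(P[:,2]>138)&(P[:,2]<160)&(abs(P[:,0]-556)<75)&(abs(P[:,1]+62)<30)]
print(len(q)); 
if len(q)>8:
    print(cv2.minAreaRect(q[:,:2].astype(np.float32)),np.percentile(q[:,2],[5,50,95]))
inc([556,-62,127],Rt(97.3))
```

```text
2842
((555.7936401367188, -63.412174224853516), (106.36080169677734, 13.984678268432617), 7.2102952003479) [150.12589088 151.86270411 152.9816542 ]
t 1.65 tcp [554.4 -58.6 230.8] F [-0.1 -3.6  0.9] w 0.702 q [ -11.   -5.  107.   -0.   78. -108.]
inc m [-0.0011 -0.0031  0.1038] rad [-0.0041  0.0004 -0.0038]  dist 104
```

Emit:
drive_tool([
  {"x": 0,"y": 0,"z": 0.01,"rx": 0,"ry": 0,"rz": -0.003,"claw": 0.06},
  {"x": 0,"y": 0,"z": 0.025,"rx": 0,"ry": 0,"rz": -0.003,"claw": 0.06},
  {"x": 0,"y": 0,"z": 0.04,"rx": 0,"ry": 0,"rz": -0.003,"claw": 0.06},
  {"x": 0,"y": 0,"z": 0.05,"rx": 0,"ry": 0,"rz": -0.003,"claw": 0.06},
  {"x": 0,"y": 0,"z": 0.05,"rx": 0,"ry": 0,"rz": -0.003,"claw": 0.06},
])

```text
t: 2.15
tcp_pos: [550.3, -50.2, 178.2]
eef_rot: [[-0.991, -0.13, -0.005], [-0.13, 0.991, 0.001], [0.005, 0.002, -1.0]]
force: [-0.5, 0.3, -0.1]
grip_width: 0.707
```

```bash
python3 -c "
from plan import *
inc([556,-62.3,127],Rt(97.3))"
```

```text
t 2.15 tcp [550.3 -50.2 178.2] F [-0.5  0.3 -0.1] w 0.707 q [ -11.   -3.  110.    0.   73. -108.]
inc m [-0.0043 -0.0128  0.0512] rad [ 0.0016 -0.0047  0.0033]  dist 53
```

Emit:
drive_tool([
  {"x": -0.002,"y": -0.006,"z": 0.005,"rx": 0,"ry": 0,"rz": 0,"claw": 0.06},
  {"x": -0.004,"y": -0.0125,"z": 0.01,"rx": 0,"ry": 0,"rz": 0,"claw": 0.06},
  {"x": -0.004,"y": -0.0125,"z": 0.01,"rx": 0,"ry": 0,"rz": 0,"claw": 0.06},
  {"x": -0.004,"y": -0.0125,"z": 0.01,"rx": 0,"ry": 0,"rz": 0,"claw": 0.06},
  {"x": -0.004,"y": -0.0125,"z": 0.01,"rx": 0,"ry": 0,"rz": 0,"claw": 0.06},
])

```text
t: 2.65
tcp_pos: [558.0, -63.6, 171.7]
eef_rot: [[-0.992, -0.129, 0.001], [-0.129, 0.992, -0.0], [-0.001, -0.0, -1.0]]
force: [0.0, -0.4, -0.1]
grip_width: 0.7
```

Run:
```python
from plan import *
c,W=cam("wrist"); cv2.imwrite("pics/w2.png",c["frame"])
P=W.reshape(-1,3); P=P[~np.isnan(P[:,0])]
q=P[(P[:,2]>138)&(P[:,2]<160)&(abs(P[:,0]-556)<75)&(abs(P[:,1]+62)<20)]
print(len(q),cv2.minAreaRect(q[:,:2].astype(np.float32)),np.percentile(q[:,2],[5,50,95]))
for i in range(2): inc([556,-62.3,127],Rt(97.3))
```

```text
4939 ((556.068603515625, -63.30824279785156), (106.85490417480469, 13.921905517578125), 7.1729230880737305) [150.36914423 151.87524967 152.93350468]
t 2.70 tcp [558.  -63.5 171.8] F [-0.  -0.8  0.1] w 0.703 q [ -12.   -1.  109.    0.   72. -109.]
inc m [0.0019 0.0015 0.0447] rad [-0.0002  0.0007  0.0017]  dist 45
t 2.70 tcp [558.  -63.5 171.8] F [-0.  -0.8  0.1] w 0.703 q [ -12.   -1.  109.    0.   72. -109.]
inc m [0.0019 0.0015 0.0447] rad [-0.0002  0.0007  0.0017]  dist 45
```

View pics/w2.png

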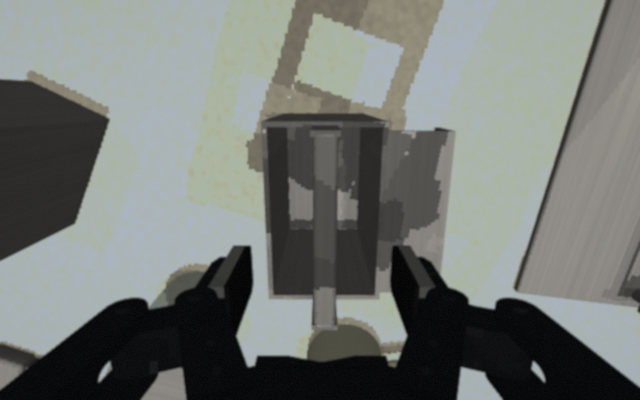

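The wrist view shows the handle bar at column 325, midway between the fingertips at 240 and 405. The lip is to the right at (415,210).

Emit:
drive_tool([
  {"x": 0.002,"y": 0.001,"z": 0.015,"rx": 0,"ry": 0,"rz": 0,"claw": 0.06},
  {"x": 0.002,"y": 0.001,"z": 0.03,"rx": 0,"ry": 0,"rz": 0,"claw": 0.06},
  {"x": 0.002,"y": 0.001,"z": 0.044,"rx": 0,"ry": 0,"rz": 0,"claw": 0.06},
  {"x": 0.002,"y": 0.001,"z": 0.044,"rx": 0,"ry": 0,"rz": 0,"claw": 0.06},
  {"x": 0.002,"y": 0.001,"z": 0.044,"rx": 0,"ry": 0,"rz": 0,"claw": 0.05},
])

```text
t: 3.2
tcp_pos: [555.1, -62.5, 126.2]
eef_rot: [[-0.992, -0.129, -0.002], [-0.129, 0.992, 0.0], [0.002, 0.001, -1.0]]
force: [0.5, 0.7, -0.2]
grip_width: 0.586
```

Emit:
drive_tool([
  {"x": 0,"y": 0,"z": 0,"rx": 0,"ry": 0,"rz": 0,"claw": 0.03},
  {"x": 0,"y": 0,"z": 0,"rx": 0,"ry": 0,"rz": 0,"claw": 0.015},
  {"x": 0,"y": 0,"z": 0,"rx": 0,"ry": 0,"rz": 0,"claw": 0.005},
  {"x": 0,"y": 0,"z": 0,"rx": 0,"ry": 0,"rz": 0,"claw": 0},
  {"x": 0,"y": 0,"z": 0,"rx": 0,"ry": 0,"rz": 0,"claw": 0},
], squeeze=90)

```text
t: 3.7
tcp_pos: [556.4, -62.5, 128.4]
eef_rot: [[-0.992, -0.129, 0.002], [-0.129, 0.992, 0.0], [-0.002, -0.0, -1.0]]
force: [-0.1, 1.9, 3.5]
grip_width: 0.12
```

Emit:
drive_tool([
  {"x": 0,"y": 0,"z": 0,"rx": 0,"ry": 0,"rz": 0,"claw": 0},
  {"x": 0,"y": 0,"z": 0,"rx": 0,"ry": 0,"rz": 0,"claw": 0},
  {"x": 0,"y": 0,"z": 0,"rx": 0,"ry": 0,"rz": 0,"claw": 0},
  {"x": 0,"y": 0,"z": 0,"rx": 0,"ry": 0,"rz": 0,"claw": 0},
  {"x": 0,"y": 0,"z": 0,"rx": 0,"ry": 0,"rz": 0,"claw": 0},
], squeeze=90)

```text
t: 4.2
tcp_pos: [556.4, -62.6, 128.3]
eef_rot: [[-0.992, -0.129, 0.002], [-0.129, 0.992, 0.0], [-0.002, -0.0, -1.0]]
force: [0.4, 2.0, 6.2]
grip_width: 0.117
```

```bash
python3 -c "
from plan import *
inc([556,-62.5,227],Rt(97.3))"
```

```text
t 4.20 tcp [556.4 -62.6 128.3] F [0.4 2.  6.2] w 0.117 q [ -12.    1.  112.    0.   68. -109.]
inc m [ 0.0002  0.0001 -0.0987] rad [-0.0001  0.0017  0.0018]  dist 99
```

Emit:
drive_tool([
  {"x": 0,"y": 0,"z": -0.012,"rx": 0,"ry": 0,"rz": 0,"claw": 0},
  {"x": 0,"y": 0,"z": -0.035,"rx": 0,"ry": 0,"rz": 0,"claw": 0},
  {"x": 0,"y": 0,"z": -0.065,"rx": 0,"ry": 0,"rz": 0,"claw": 0},
  {"x": 0,"y": 0,"z": -0.095,"rx": 0,"ry": 0,"rz": 0,"claw": 0},
  {"x": 0,"y": 0,"z": -0.12,"rx": 0,"ry": 0,"rz": 0,"claw": 0},
])

```text
t: 4.7
tcp_pos: [554.8, -62.9, 247.5]
eef_rot: [[-0.992, -0.129, -0.002], [-0.129, 0.992, -0.0], [0.002, -0.0, -1.0]]
force: [-0.8, -0.6, -3.9]
grip_width: 0.12
```

Emit:
drive_tool([
  {"x": 0,"y": 0,"z": -0.01,"rx": 0,"ry": 0,"rz": 0,"claw": 0},
  {"x": 0,"y": 0,"z": -0.01,"rx": 0,"ry": 0,"rz": 0,"claw": 0},
  {"x": 0,"y": 0,"z": -0.01,"rx": 0,"ry": 0,"rz": 0,"claw": 0},
  {"x": 0,"y": 0,"z": -0.01,"rx": 0,"ry": 0,"rz": 0,"claw": 0},
  {"x": 0,"y": 0,"z": -0.01,"rx": 0,"ry": 0,"rz": 0,"claw": 0},
])

```text
t: 5.2
tcp_pos: [554.8, -62.5, 255.2]
eef_rot: [[-0.992, -0.129, -0.003], [-0.129, 0.992, 0.001], [0.003, 0.001, -1.0]]
force: [0.4, 0.2, -5.0]
grip_width: 0.12
```

```bash
cat >> plan.py <<'E'
LX,LZ=52.,-11.3   # lip point from TCP along bin x, bin z
def target(th,dx,dz,yaw=89.5,along=0):
    """TCP so that lip point is at (dx,dz) mm from rail_mid in rail frame, bin tilted th"""
    R=Rt(yaw,th); xr=Rt(yaw)[:,1]; yr=Rt(yaw)[:,0]
    L=RAIL+dx*xr+[0,0,dz]+along*yr
    return L-LX*R[:,1]+LZ*R[:,2],R
def hook(th,w,**k):  # rail axis at depth w below lip sheet along bin z
    t=np.radians(th); return target(th,w*np.sin(t),w*np.cos(t)-5,**k)
E
python3 - <<'E'
from plan import *
c,W=cam("wrist"); cv2.imwrite("pics/w3.png",c["frame"])
p,R=hook(27,70); print(p); inc(p,R)
p,R=target(0,0,0); print(p)
E
```

```text
[494.91777063 254.57744717 266.0463364 ]
t 5.25 tcp [555.  -62.6 255.6] F [ 0.3 -0.3 -4.7] w 0.120 q [ -12.   -5.  105.   -0.   81. -109.]
inc m [ 0.0188  0.3223 -0.0101] rad [0.4711 0.0299 0.136 ]  dist 323
[494.54622015 212.00198    186.3       ]
```

View pics/w3.png

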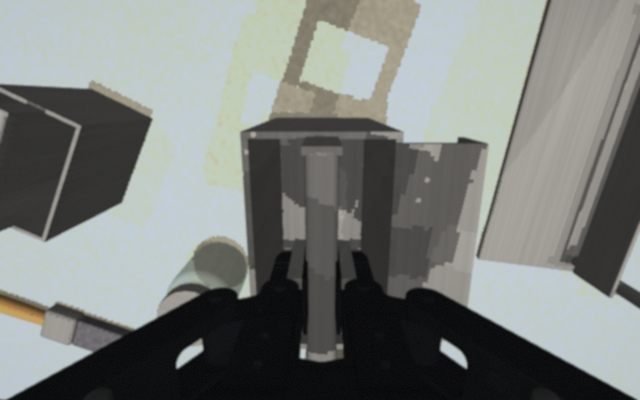

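The wrist view shows the bin held square by the handle at column 322, with the lip at right (430,210). The lift held.

Emit:
drive_tool([
  {"x": 0.002,"y": 0.02,"z": -0.006,"rx": 0.03,"ry": 0,"rz": 0.01,"claw": 0},
  {"x": 0.004,"y": 0.055,"z": -0.012,"rx": 0.08,"ry": 0,"rz": 0.025,"claw": 0},
  {"x": 0.006,"y": 0.095,"z": -0.015,"rx": 0.14,"ry": 0,"rz": 0.04,"claw": 0},
  {"x": 0.008,"y": 0.135,"z": -0.015,"rx": 0.2,"ry": 0,"rz": 0.06,"claw": 0},
  {"x": 0.01,"y": 0.17,"z": -0.015,"rx": 0.26,"ry": 0.01,"rz": 0.075,"claw": 0},
])

```text
t: 5.75
tcp_pos: [523.1, 106.4, 272.4]
eef_rot: [[-0.999, -0.051, 0.014], [-0.053, 0.965, -0.258], [-0.001, -0.258, -0.966]]
force: [1.2, -0.3, -5.3]
grip_width: 0.124
```

Run:
```python
from plan import *
p,R=hook(27,75); inc(p,R)
```

```text
t 5.75 tcp [523.1 106.4 272.4] F [ 1.2 -0.3 -5.3] w 0.124 q [ 13.  -7. 105. -15.  84. -78.]
inc m [ 0.0201  0.147  -0.0374] rad [0.2099 0.0228 0.0576]  dist 153
```

Emit:
drive_tool([
  {"x": 0.005,"y": 0.04,"z": -0.011,"rx": 0.06,"ry": 0.005,"rz": 0.015,"claw": 0},
  {"x": 0.011,"y": 0.08,"z": -0.021,"rx": 0.12,"ry": 0.012,"rz": 0.03,"claw": 0},
  {"x": 0.016,"y": 0.115,"z": -0.03,"rx": 0.17,"ry": 0.018,"rz": 0.045,"claw": 0},
  {"x": 0.02,"y": 0.14,"z": -0.037,"rx": 0.21,"ry": 0.022,"rz": 0.057,"claw": 0},
  {"x": 0.02,"y": 0.145,"z": -0.037,"rx": 0.21,"ry": 0.022,"rz": 0.057,"claw": 0},
])

```text
t: 6.25
tcp_pos: [494.9, 256.8, 269.1]
eef_rot: [[-1.0, 0.001, -0.003], [0.003, 0.892, -0.452], [0.003, -0.452, -0.892]]
force: [0.3, 0.1, -4.0]
grip_width: 0.118
```

Emit:
drive_tool([
  {"x": 0,"y": 0,"z": 0,"rx": 0,"ry": 0,"rz": 0,"claw": 0},
  {"x": 0,"y": 0,"z": 0,"rx": 0,"ry": 0,"rz": 0,"claw": 0},
  {"x": 0,"y": 0,"z": 0,"rx": 0,"ry": 0,"rz": 0,"claw": 0},
  {"x": 0,"y": 0,"z": 0,"rx": 0,"ry": 0,"rz": 0,"claw": 0},
  {"x": 0,"y": 0,"z": 0,"rx": 0,"ry": 0,"rz": 0,"claw": 0},
])

```text
t: 6.75
tcp_pos: [496.1, 252.2, 271.1]
eef_rot: [[-1.0, 0.008, -0.004], [0.009, 0.892, -0.453], [-0.0, -0.453, -0.892]]
force: [0.1, -0.0, -4.4]
grip_width: 0.122
```

Run:
```python
from plan import *
for n in("scene","top"):
    c,W=cam(n); cv2.imwrite(f"pics/{n}4.png",c["frame"]); np.save(f"pics/{n}4.npy",W)
    if n=="scene": cv2.imwrite("pics/s4c.png",cv2.resize(c["frame"][150:400,250:550],None,fx=2.4,fy=2.4))
p,R=hook(27,75); inc(p,R); p,R=hook(27,40); inc(p,R)
```

```text
t 6.85 tcp [496.  252.5 271. ] F [-0.8 -0.1 -4.4] w 0.121 q [ 32.   4.  97. -22.  94. -56.]
inc m [ 0.0011  0.0041 -0.0015] rad [0.0014 0.0002 0.0006]  dist 5
t 6.85 tcp [496.  252.5 271. ] F [-0.8 -0.1 -4.4] w 0.121 q [ 32.   4.  97. -22.  94. -56.]
inc m [0.0011 0.0041 0.0335] rad [0.0014 0.0002 0.0006]  dist 34
```

View pics/s4c.png

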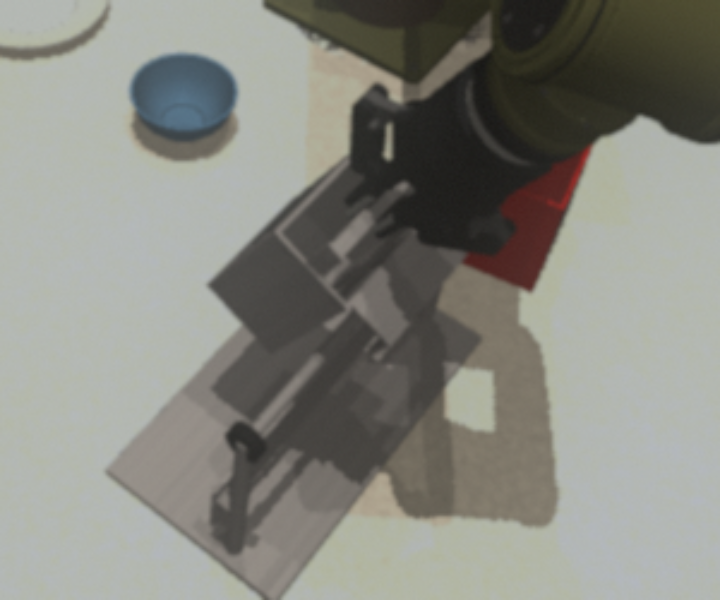

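The crop shows the tilted bin over the rail, with the near disc at (245,440). The bin back and lip are around (380,300), with the lip over the rail. Next I'll check the lip against the depth image in the tool frame.

```bash
cat > chk.py <<'E'
from plan import *
import sys
s=env.read_state(); R=np.array(s["eef_rot"]); 
for n in("scene","top"):
    W=np.load(f"pics/{n}{sys.argv[1]}.npy").reshape(-1,3); W=W[~np.isnan(W[:,0])]
    B=(W-s["tcp_pos"])@R; B[:,2]*=-1   # cols: y_b, x_b, z_b
    l=B[(B[:,1]>38)&(B[:,1]<80)&(abs(B[:,0])<65)&(abs(B[:,2]-LZ-3)<9)]
    if len(l)>20: print(n,"lip top",len(l),"z med %.1f (exp %.1f)"%(np.median(l[:,2]),LZ+3),"x max %.1f (exp 72)"%np.percentile(l[:,1],98),"y",np.percentile(l[:,0],[1,99]).round(1),"slope zx %.3f zy %.3f"%(np.polyfit(l[:,1],l[:,2],1)[0],np.polyfit(l[:,0],l[:,2],1)[0]))
E
python3 chk.py 4
```

```text
scene lip top 934 z med -7.0 (exp -8.3) x max 70.7 (exp 72) y [-50.9  42.7] slope zx 0.002 zy 0.006
top lip top 220 z med -7.8 (exp -8.3) x max 72.2 (exp 72) y [-4.3 50. ] slope zx -0.014 zy -0.005
```

The measured lip matches the model to about 1.5 mm, so I'll lower it along the slot.

Emit:
drive_tool([
  {"x": 0.001,"y": 0.004,"z": 0.005,"rx": 0,"ry": 0,"rz": 0,"claw": 0},
  {"x": 0.001,"y": 0.004,"z": 0.013,"rx": 0,"ry": 0,"rz": 0,"claw": 0},
  {"x": 0.001,"y": 0.004,"z": 0.022,"rx": 0,"ry": 0,"rz": 0,"claw": 0},
  {"x": 0.001,"y": 0.004,"z": 0.03,"rx": 0,"ry": 0,"rz": 0,"claw": 0},
  {"x": 0.001,"y": 0.004,"z": 0.034,"rx": 0,"ry": 0,"rz": 0,"claw": 0},
])

```text
t: 7.35
tcp_pos: [494.2, 240.4, 237.1]
eef_rot: [[-1.0, 0.006, -0.006], [0.008, 0.891, -0.454], [0.002, -0.454, -0.891]]
force: [0.0, 0.1, -5.5]
grip_width: 0.123
```

Run:
```python
from plan import *
p,R=hook(27,12); inc(p,R)
```

```text
t 7.35 tcp [494.2 240.4 237.1] F [ 0.   0.1 -5.5] w 0.123 q [ 31.   4. 100. -23.  91. -55.]
inc m [-0.0006 -0.0005  0.0257] rad [-0.0001 -0.0015  0.0021]  dist 26
```

Emit:
drive_tool([
  {"x": 0,"y": 0,"z": 0.006,"rx": 0,"ry": 0,"rz": 0,"claw": 0},
  {"x": 0,"y": 0,"z": 0.013,"rx": 0,"ry": 0,"rz": 0,"claw": 0},
  {"x": 0,"y": 0,"z": 0.02,"rx": 0,"ry": 0,"rz": 0,"claw": 0},
  {"x": 0,"y": 0,"z": 0.026,"rx": 0,"ry": 0,"rz": 0,"claw": 0},
  {"x": 0,"y": 0,"z": 0.026,"rx": 0,"ry": 0,"rz": 0,"claw": 0},
])

```text
t: 7.85
tcp_pos: [494.1, 228.7, 214.3]
eef_rot: [[-1.0, 0.006, -0.005], [0.008, 0.891, -0.454], [0.002, -0.454, -0.891]]
force: [0.9, 0.8, -5.1]
grip_width: 0.124
```

Emit:
drive_tool([
  {"x": 0,"y": 0,"z": 0,"rx": 0,"ry": 0,"rz": 0,"claw": 0},
  {"x": 0,"y": 0,"z": 0,"rx": 0,"ry": 0,"rz": 0,"claw": 0},
  {"x": 0,"y": 0,"z": 0,"rx": 0,"ry": 0,"rz": 0,"claw": 0},
  {"x": 0,"y": 0,"z": 0,"rx": 0,"ry": 0,"rz": 0,"claw": 0},
  {"x": 0,"y": 0,"z": 0,"rx": 0,"ry": 0,"rz": 0,"claw": 0},
])

```text
t: 8.35
tcp_pos: [494.7, 229.5, 215.7]
eef_rot: [[-1.0, 0.006, -0.003], [0.007, 0.892, -0.453], [0.0, -0.453, -0.892]]
force: [-0.3, -0.3, -4.7]
grip_width: 0.123
```

```bash
python3 - <<'E'
from plan import *
for n in("scene","top"):
    c,W=cam(n); cv2.imwrite(f"pics/{n}5.png",c["frame"]); np.save(f"pics/{n}5.npy",W)
    if n=="scene": cv2.imwrite("pics/s5c.png",cv2.resize(c["frame"][180:380,300:500],None,fx=3,fy=3))
s=env.read_state(); R=np.array(s["eef_rot"]); L=s["tcp_pos"]+LX*R[:,1]-LZ*R[:,2]; print("L rel rail", (Rt(89.5).T@(L-RAIL)).round(1))
p,R=hook(27,8); inc(p,R)
E
python3 chk.py 5
```

```text
L rel rail [ 0.1  6.6 -7. ]
t 8.45 tcp [494.7 229.4 215.6] F [ 0.5  0.1 -3.8] w 0.121 q [ 31.   4. 102. -23.  88. -55.]
inc m [ 0.     -0.0005  0.0056] rad [0.0011 0.0005 0.0015]  dist 6
scene lip top 829 z med -6.8 (exp -8.3) x max 71.0 (exp 72) y [-51.3  39.2] slope zx -0.002 zy 0.009
top lip top 219 z med -7.5 (exp -8.3) x max 72.4 (exp 72) y [-2.8 50.2] slope zx -0.006 zy 0.001
```

View pics/s5c.png

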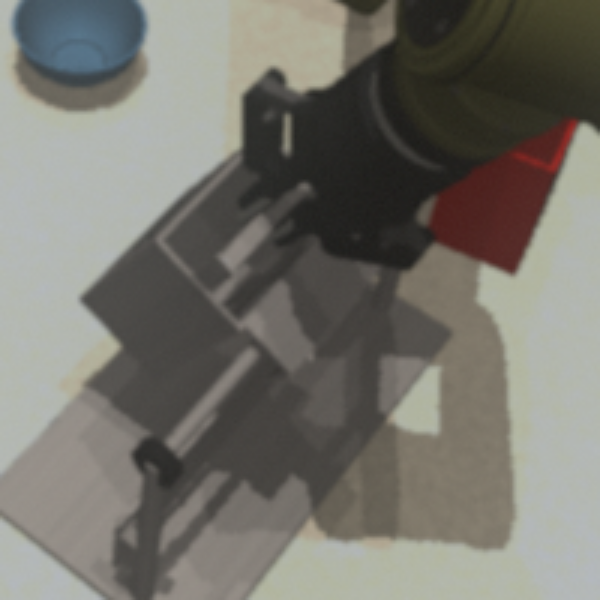

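The rail now runs under the lip from (155,455) to (260,350), with the lip edge at (300,350). By calculation the lip is 6.6 mm across and 7 mm above the rail top. I'll seat it a little deeper, pause, then swing the foot down.

Emit:
drive_tool([
  {"x": 0,"y": 0,"z": 0.002,"rx": 0,"ry": 0,"rz": 0,"claw": 0},
  {"x": 0,"y": 0,"z": 0.005,"rx": 0,"ry": 0,"rz": 0,"claw": 0},
  {"x": 0,"y": 0,"z": 0.005,"rx": 0,"ry": 0,"rz": 0,"claw": 0},
  {"x": 0,"y": 0,"z": 0.005,"rx": 0,"ry": 0,"rz": 0,"claw": 0},
  {"x": 0,"y": 0,"z": 0.005,"rx": 0,"ry": 0,"rz": 0,"claw": 0},
])

```text
t: 8.95
tcp_pos: [494.7, 227.1, 211.0]
eef_rot: [[-1.0, 0.006, -0.004], [0.007, 0.891, -0.453], [0.0, -0.453, -0.891]]
force: [1.0, 0.0, -5.2]
grip_width: 0.121
```

Emit:
drive_tool([
  {"x": 0,"y": 0,"z": 0,"rx": 0,"ry": 0,"rz": 0,"claw": 0},
  {"x": 0,"y": 0,"z": 0,"rx": 0,"ry": 0,"rz": 0,"claw": 0},
  {"x": 0,"y": 0,"z": 0,"rx": 0,"ry": 0,"rz": 0,"claw": 0},
  {"x": 0,"y": 0,"z": 0,"rx": 0,"ry": 0,"rz": 0,"claw": 0},
  {"x": 0,"y": 0,"z": 0,"rx": 0,"ry": 0,"rz": 0,"claw": 0},
])

```text
t: 9.45
tcp_pos: [494.7, 227.1, 211.0]
eef_rot: [[-1.0, 0.006, -0.004], [0.007, 0.891, -0.453], [0.0, -0.453, -0.891]]
force: [0.3, -0.1, -5.9]
grip_width: 0.123
```

Run:
```python
from plan import *
s=env.read_state(); R=np.array(s["eef_rot"]); L=s["tcp_pos"]+LX*R[:,1]-LZ*R[:,2]; print("L rel rail", (Rt(89.5).T@(L-RAIL)).round(1))
for th in (24,21,18,15,12): p,R=target(th,3.5,3.5); print(th,end=" "); inc(p,R)
```

```text
L rel rail [ 0.1  4.3 -2.4]
24 t 9.45 tcp [494.7 227.1 211. ] F [ 0.3 -0.1 -5.9] w 0.123 q [ 30.   4. 103. -23.  88. -55.]
inc m [-0.     -0.0017  0.0021] rad [-0.0513  0.0003  0.0015]  dist 3
21 t 9.45 tcp [494.7 227.1 211. ] F [ 0.3 -0.1 -5.9] w 0.123 q [ 30.   4. 103. -23.  88. -55.]
inc m [-0.     -0.0021  0.0048] rad [-0.1037  0.0003  0.0015]  dist 5
18 t 9.45 tcp [494.7 227.1 211. ] F [ 0.3 -0.1 -5.9] w 0.123 q [ 30.   4. 103. -23.  88. -55.]
inc m [-0.     -0.0024  0.0076] rad [-0.156   0.0002  0.0015]  dist 8
15 t 9.45 tcp [494.7 227.1 211. ] F [ 0.3 -0.1 -5.9] w 0.123 q [ 30.   4. 103. -23.  88. -55.]
inc m [-0.     -0.0025  0.0104] rad [-2.084e-01  2.000e-04  1.500e-03]  dist 11
12 t 9.45 tcp [494.7 227.1 211. ] F [ 0.3 -0.1 -5.9] w 0.123 q [ 30.   4. 103. -23.  88. -55.]
inc m [-0.     -0.0024  0.0132] rad [-2.608e-01  2.000e-04  1.500e-03]  dist 13
```

Emit:
drive_tool([
  {"x": 0,"y": -0.0015,"z": 0.002,"rx": -0.05,"ry": 0,"rz": 0,"claw": 0},
  {"x": 0,"y": -0.002,"z": 0.005,"rx": -0.105,"ry": 0,"rz": 0,"claw": 0},
  {"x": 0,"y": -0.0025,"z": 0.0075,"rx": -0.155,"ry": 0,"rz": 0.001,"claw": 0},
  {"x": 0,"y": -0.0025,"z": 0.0105,"rx": -0.21,"ry": 0,"rz": 0.001,"claw": 0},
  {"x": 0,"y": -0.0025,"z": 0.013,"rx": -0.26,"ry": 0,"rz": 0.001,"claw": 0},
])

```text
t: 9.95
tcp_pos: [494.5, 218.6, 200.6]
eef_rot: [[-1.0, 0.008, -0.002], [0.008, 0.978, -0.208], [0.0, -0.208, -0.978]]
force: [-0.1, -0.8, -5.0]
grip_width: 0.116
```

Run:
```python
from plan import *
s=env.read_state(); R=np.array(s["eef_rot"]); L=s["tcp_pos"]+LX*R[:,1]-LZ*R[:,2]; print("L rel rail", (Rt(89.5).T@(L-RAIL)).round(1))
for th in (8,4,0): p,R=target(th,2.5,3); print(th,end=" "); inc(p,R)
```

```text
L rel rail [ 0.2  3.1 -3.8]
8 t 9.95 tcp [494.5 218.6 200.6] F [-0.1 -0.8 -5. ] w 0.116 q [ 24.  -2. 107. -11.  80. -63.]
inc m [-0.0001 -0.0011  0.0045] rad [-0.0695  0.      0.0007]  dist 5
4 t 9.95 tcp [494.5 218.6 200.6] F [-0.1 -0.8 -5. ] w 0.116 q [ 24.  -2. 107. -11.  80. -63.]
inc m [-0.0001 -0.0015  0.0082] rad [-0.1393 -0.      0.0007]  dist 8
0 t 9.95 tcp [494.5 218.6 200.6] F [-0.1 -0.8 -5. ] w 0.116 q [ 24.  -2. 107. -11.  80. -63.]
inc m [-0.0001 -0.0017  0.0119] rad [-0.2091 -0.      0.0007]  dist 12
```

Emit:
drive_tool([
  {"x": 0,"y": -0.0005,"z": 0.003,"rx": -0.05,"ry": 0,"rz": 0,"claw": 0},
  {"x": 0,"y": -0.001,"z": 0.0055,"rx": -0.1,"ry": 0,"rz": 0,"claw": 0},
  {"x": 0,"y": -0.0015,"z": 0.0085,"rx": -0.15,"ry": 0,"rz": 0.001,"claw": 0},
  {"x": 0,"y": -0.0015,"z": 0.011,"rx": -0.195,"ry": 0,"rz": 0.001,"claw": 0},
  {"x": 0,"y": -0.0015,"z": 0.012,"rx": -0.21,"ry": 0,"rz": 0.001,"claw": 0},
])

```text
t: 10.45
tcp_pos: [494.5, 212.1, 189.3]
eef_rot: [[-1.0, 0.009, -0.0], [0.009, 1.0, -0.006], [0.0, -0.006, -1.0]]
force: [0.1, -7.1, -0.8]
grip_width: 0.121
```

Emit:
drive_tool([
  {"x": 0,"y": 0,"z": 0,"rx": 0,"ry": 0,"rz": 0,"claw": 0},
  {"x": 0,"y": 0,"z": 0,"rx": 0,"ry": 0,"rz": 0,"claw": 0},
  {"x": 0,"y": 0,"z": 0,"rx": 0,"ry": 0,"rz": 0,"claw": 0},
  {"x": 0,"y": 0,"z": 0,"rx": 0,"ry": 0,"rz": 0,"claw": 0},
  {"x": 0,"y": 0,"z": 0,"rx": 0,"ry": 0,"rz": 0,"claw": 0},
])

```text
t: 10.95
tcp_pos: [494.5, 212.3, 189.4]
eef_rot: [[-1.0, 0.008, -0.0], [0.008, 1.0, -0.008], [0.0, -0.008, -1.0]]
force: [-0.6, -6.4, -2.1]
grip_width: 0.123
```

Run:
```python
from plan import *
s=env.read_state(); R=np.array(s["eef_rot"]); L=s["tcp_pos"]+LX*R[:,1]-LZ*R[:,2]; print("L rel rail", (Rt(89.5).T@(L-RAIL)).round(1))
p,R=target(0,1,0); inc(p,R)
```

```text
L rel rail [ 0.1  0.3 -2.7]
t 10.95 tcp [494.5 212.3 189.4] F [-0.6 -6.4 -2.1] w 0.123 q [ 18.  -5. 111.  -0.  74. -72.]
inc m [-0.      0.0007  0.0031] rad [-0.0076 -0.0004  0.0005]  dist 3
```

There's a light 6 N contact with the strip. I'll back off 2 mm and lower until the lip rests on the rail.

Emit:
drive_tool([
  {"x": 0,"y": -0.002,"z": 0,"rx": 0,"ry": 0,"rz": 0,"claw": 0},
  {"x": 0,"y": -0.002,"z": 0.001,"rx": 0,"ry": 0,"rz": 0,"claw": 0},
  {"x": 0,"y": -0.002,"z": 0.002,"rx": 0,"ry": 0,"rz": 0,"claw": 0},
  {"x": 0,"y": -0.002,"z": 0.003,"rx": 0,"ry": 0,"rz": 0,"claw": 0},
  {"x": 0,"y": -0.002,"z": 0.003,"rx": 0,"ry": 0,"rz": 0,"claw": 0},
])

```text
t: 11.45
tcp_pos: [494.6, 211.6, 187.4]
eef_rot: [[-1.0, 0.009, 0.0], [0.009, 1.0, -0.004], [-0.0, -0.004, -1.0]]
force: [-1.6, -7.5, 2.1]
grip_width: 0.122
```

Run:
```python
from plan import *
s=env.read_state(); R=np.array(s["eef_rot"]); L=s["tcp_pos"]+LX*R[:,1]-LZ*R[:,2]; print("L rel rail", (Rt(89.5).T@(L-RAIL)).round(1))
p,R=target(0,-1,0); inc(p,R)
```

```text
L rel rail [-0.1 -0.5 -0.9]
t 11.45 tcp [494.6 211.6 187.4] F [-1.6 -7.5  2.1] w 0.122 q [ 18.  -5. 111.  -0.  74. -72.]
inc m [ 0.0001 -0.0006  0.0011] rad [-0.0042  0.0001  0.0002]  dist 1
```

The rail now carries the bin, so I'll open the fingers.

Emit:
drive_tool([
  {"x": 0,"y": 0,"z": 0,"rx": 0,"ry": 0,"rz": 0,"claw": 0.014},
  {"x": 0,"y": 0,"z": 0,"rx": 0,"ry": 0,"rz": 0,"claw": 0.02},
  {"x": 0,"y": 0,"z": 0,"rx": 0,"ry": 0,"rz": 0,"claw": 0.03},
  {"x": 0,"y": 0,"z": 0,"rx": 0,"ry": 0,"rz": 0,"claw": 0.045},
  {"x": 0,"y": 0,"z": 0,"rx": 0,"ry": 0,"rz": 0,"claw": 0.05},
], squeeze=30)

```text
t: 11.95
tcp_pos: [494.7, 213.4, 186.4]
eef_rot: [[-1.0, 0.009, 0.001], [0.009, 1.0, 0.0], [-0.001, 0.0, -1.0]]
force: [-0.8, -0.2, 0.1]
grip_width: 0.59
```

Run:
```python
from plan import *
c,W=cam("wrist"); cv2.imwrite("pics/w6.png",c["frame"])
s=env.read_state(); print(s["tcp_pos"],s["force"],s["grip_width"])
```

```text
[494.61256904 213.27003502 186.25911438] [-0.28384587  1.07803211  0.94373974] 0.5834500315469137
```

View pics/w6.png

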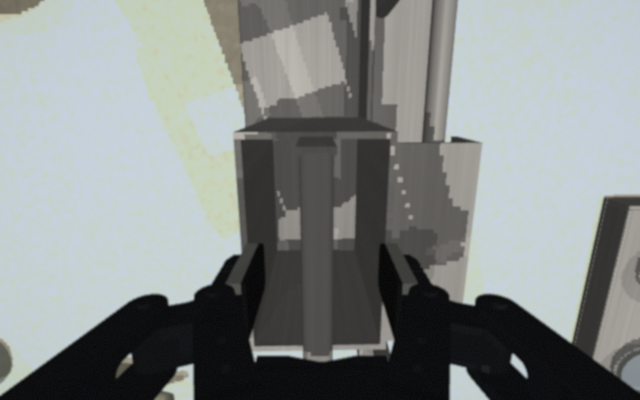

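The wrist view shows the fingers clear on both sides of the handle (columns 250 and 390, bar at 318) and the lip over the rail at (440,140). I'll retreat straight up.

Emit:
drive_tool([
  {"x": 0,"y": 0,"z": -0.01,"rx": 0,"ry": 0,"rz": 0,"claw": 0.05},
  {"x": 0,"y": 0,"z": -0.03,"rx": 0,"ry": 0,"rz": 0,"claw": 0.05},
  {"x": 0,"y": 0,"z": -0.06,"rx": 0,"ry": 0,"rz": 0,"claw": 0.05},
  {"x": 0,"y": 0,"z": -0.1,"rx": 0,"ry": 0,"rz": 0,"claw": 0.05},
  {"x": 0,"y": 0,"z": -0.14,"rx": 0,"ry": 0,"rz": 0,"claw": 0.05},
])

```text
t: 12.5
tcp_pos: [494.2, 213.0, 327.9]
eef_rot: [[-1.0, 0.009, -0.0], [0.009, 1.0, -0.0], [0.0, -0.0, -1.0]]
force: [0.9, -0.0, 0.2]
grip_width: 0.589
```

Emit:
drive_tool([
  {"x": 0.02,"y": 0,"z": 0,"rx": 0,"ry": 0,"rz": 0,"claw": 0.05},
  {"x": 0.05,"y": 0,"z": 0,"rx": 0,"ry": 0,"rz": 0,"claw": 0.05},
  {"x": 0.08,"y": 0,"z": 0,"rx": 0,"ry": 0,"rz": 0,"claw": 0.05},
  {"x": 0.1,"y": 0,"z": 0,"rx": 0,"ry": 0,"rz": 0,"claw": 0.05},
  {"x": 0.1,"y": 0,"z": 0,"rx": 0,"ry": 0,"rz": 0,"claw": 0.05},
])

```text
t: 13.0
tcp_pos: [393.2, 214.2, 327.5]
eef_rot: [[-1.0, 0.008, 0.002], [0.008, 1.0, 0.001], [-0.002, 0.001, -1.0]]
force: [1.7, 0.2, 1.0]
grip_width: 0.583
```

Run:
```python
from plan import *
s=env.read_state(); print(s["t"],s["tcp_pos"],s["force"])
for n in("scene","top"):
    c,W=cam(n); cv2.imwrite(f"pics/{n}7.png",c["frame"]); P=W.reshape(-1,3)
    def sel(cx,cy,r,lo,hi): return P[(abs(P[:,0]-cx)<r)&(abs(P[:,1]-cy)<r)&(P[:,2]>lo)&(P[:,2]<hi)]
    for nm,q in(("cad rim",sel(571,-306,80,114,128)),("cad handle",sel(571,-306,80,138,160)),("bin handle",sel(494,212,62,198,217)),("lip+rim",sel(494,225,68,172,184))):
        if len(q)>20:
            r=cv2.minAreaRect(q[:,:2].astype(np.float32)); print(n,nm,len(q),np.round(r[0],1),np.round(r[1],1),round(r[2],1),"z95 %.1f"%np.percentile(q[:,2],95))
    l=P[(abs(P[:,0]-494)<40)&(P[:,1]>252)&(P[:,1]<275)&(P[:,2]>165)&(P[:,2]<195)]
    if len(l)>20: print(n,"lip top z",np.median(l[:,2]).round(1),"slope zy",np.polyfit(l[:,1],l[:,2],1)[0].round(3),"slope zx",np.polyfit(l[:,0],l[:,2],1)[0].round(3),len(l))
    if n=="scene": cv2.imwrite("pics/s7c.png",cv2.resize(c["frame"][100:400,130:530],None,fx=2,fy=2))
```

```text
13.0 [393.16301934 214.20604433 327.49212866] [1.72721608 0.23198336 0.96586125]
scene cad rim 238 [ 572.4 -303.8] [ 72.1 111.1] 69.5 z95 123.2
scene cad handle 417 [ 572.1 -305.2] [ 17.7 106. ] 71.0 z95 156.3
scene bin handle 485 [495.9 212.2] [ 14.7 108.4] 89.7 z95 215.1
scene lip+rim 1640 [493.  229.8] [108.5 135.3] 88.7 z95 181.6
scene lip top z 179.3 slope zy -0.032 slope zx 0.002 499
top cad rim 224 [ 570.4 -306. ] [ 70.5 111.7] 70.5 z95 123.1
top cad handle 246 [ 570.8 -305.8] [ 14.4 107. ] 70.8 z95 155.7
top bin handle 274 [494.1 212. ] [ 13.6 105.8] 89.3 z95 214.4
top lip+rim 781 [499.7 230. ] [108.7 121.2] 89.6 z95 180.7
top lip top z 178.0 slope zy -0.031 slope zx -0.003 282
```

View pics/s7c.png

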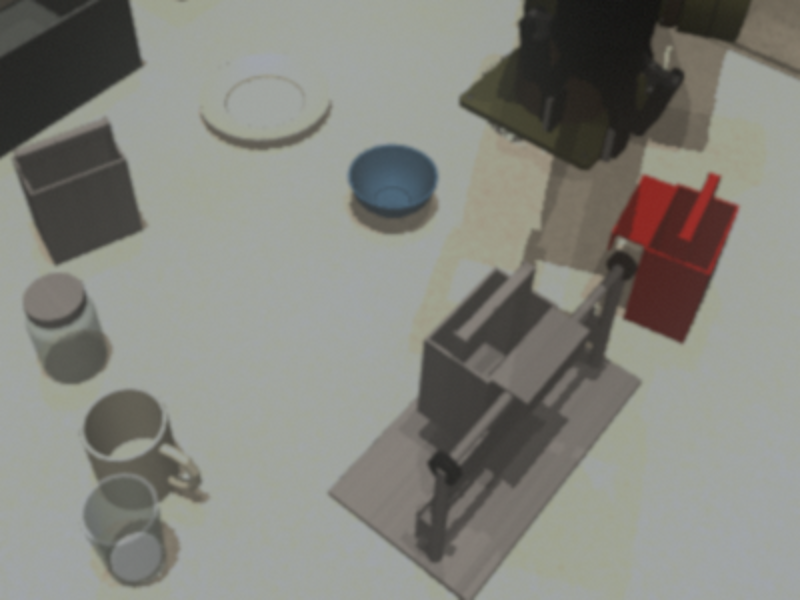

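The bin hangs on the rail between the discs at (445,465) and (620,262), tilted under 2°. The lip top is at 178–179 mm (178 expected), and the caddy has not moved. The arm is clear, so I'm handing in.

```bash
python3 -c "
from workcell import env
print(env.hand_in())"
```

```text
the job is handed in; nothing more can be done
None
```

The lipped bin is hanging on the drainer rail and the job is handed in at about 13 s; the hand-in gave no verdict.

**What I did:** I pinched the bin by its handle and carried it over with its foot tilted 27° out in front. I lowered the lip over the rail at about mid-length, and it sat hooked there for about 1.5 s. I then swung the bin upright, felt light contact with the backing strip (6 to 8 N), rested the lip on the rail, opened the fingers and backed away.

**Last checks, from the scene and top cameras:**
- **Lip:** its top is at 178–179 mm against 178 mm expected. The lip point works out within about 2 mm of the rail across it and about 1 mm from mid-length along it.
- **Bin:** it is tilted about 2° and square to the rail within about 1°.
- **Caddy:** it is within about 1–2 mm of where it started, which is within measurement noise, and upright.
- **Arm:** it is clear of everything.

No check failed. The two cameras' depth readings differ by 1–2 mm. The top view's outline of lip and rim came out about 14 mm shorter than the scene view's. I put that down to stray rail and rim points in the selection, since the handle positions agree within 2 mm.

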